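Walk a bottle block round and dock it on a bench chiller

TASK

The heavy blue bottle block stands askew in front of the bench chiller. Without grasping or lifting it, walk it round with the fingertips, nudging now one corner and now another, until one of its long notched faces looks squarely at the chiller's cold plate, then slide it fully home: that face flush against the plate, the black sensor nose in the notch. Push it steadily, do not strike it, leave its three bottles upright in their wells untouched, and do not disturb the other things on the bench.

Things in the scene. Friction and masses are not known exactly. Their poses are not given: they have to be found in the camera images.
- chiller: bench chiller, fixed: upright aluminium cold plate 150 mm wide, 52 mm high, with heat-sink fins and a white fan housing behind it (93 mm deep in all, highest point 70 mm). Origin: at bench level under the middle of the cold plate's front face; x points into the chiller (the way the block goes home), y to the left along the plate, z up.
- nose (a point): tip of the black sensor nose that sticks 16 mm out of the middle of the cold plate, 16 mm wide with a round end, 5 to 17 mm above the bench; axes as the chiller's
- block: heavy blue-anodised aluminium block on four short rubber feet, about 0.85 kg, loose, 90 mm along its x, 130 mm along its y, 49 mm high. Origin: at bench level under its centre; z up. The long faces (x = +-45 mm) are alike and either may face the chiller. Feet at x = +-34, y = +-46 mm. Home, its centre is 45 mm in front of the chiller's origin. It slides with a friction of about 0.6.
- notch_0 (a point): middle of the mouth of the notch in the block's long face at x = -45 mm: 24 mm wide along y, 19 mm deep, from the bench to 23 mm up; it passes over the sensor nose with 4 mm to spare each side; axes as the block's
- notch_1 (a point): middle of the mouth of the notch in the block's long face at x = 45 mm: 24 mm wide along y, 19 mm deep, from the bench to 23 mm up; it passes over the sensor nose with 4 mm to spare each side; axes as the block's
- well_0 (a point): centre of the floor of the block's well 0 (36 mm wide, 18 mm deep, floor 31 mm above the bench), at y = -42 mm in the block's frame
- well_1 (a point): centre of the floor of the block's well 1 (36 mm wide, 18 mm deep, floor 31 mm above the bench), at y = 0 mm in the block's frame
- well_2 (a point): centre of the floor of the block's well 2 (36 mm wide, 18 mm deep, floor 31 mm above the bench), at y = 42 mm in the block's frame
- bottle_0: small white reagent bottle, 33 mm across, 34 mm high, loose in the block's well 0, its cap 16 mm above the block's top; origin at the centre of its underside
- bottle_1: small white reagent bottle, 33 mm across, 34 mm high, loose in the block's well 1, its cap 16 mm above the block's top; origin at the centre of its underside
- bottle_2: small white reagent bottle, 33 mm across, 34 mm high, loose in the block's well 2, its cap 16 mm above the block's top; origin at the centre of its underside
- tube_rack: orange microtube rack, loose, 120 x 50 mm, 34 mm high; a bystander; origin at the centre of its underside
- timer: lab timer lying on its back, loose, 88 x 89 mm, 16 mm high; a bystander; origin at the centre of its underside
- beaker: glass beaker, loose, 55 mm across, 70 mm high; a bystander; origin at the centre of its underside
- tube: 50 ml tube with an orange cap standing upright, loose, 34 mm across, 115 mm high; a bystander; origin at the centre of its underside
- buffer: glass buffer bottle with a blue cap, loose, 56 mm across, 137 mm high; a bystander; origin at the centre of its underside

How it is judged:
On the way:
1. the block is walked round until a long face looks at the cold plate, before it goes home (angle between the x axis of block and the x axis of chiller, either way round below 0.3 rad and x of block in the frame of chiller below -0.052 m), for 0.05 s.
At the end, for the whole second after the job is handed in: The block rests level on the bench with a long face flush against the chiller's cold plate: its centre within 3.5 mm of home towards the plate, within 6 mm sideways, square to within 0.035 rad, at rest, and each bottle still seated in its own well (within 6 mm) (x of block in the frame of chiller above -0.0485 m and y of block in the frame of chiller between -0.006 and 0.006 m and angle between the x axis of block and the x axis of chiller, either way round below 0.035 rad and height (world z) of block below 0.003 m and angle between block's own z axis and vertical below 0.03 rad and linear speed of block below 0.01 m/s and distance between bottle_0 and well_0 below 0.006 m and distance between bottle_1 and well_1 below 0.006 m and distance between bottle_2 and well_2 below 0.006 m); the robot touches nothing.
It fails at once if the block is lifted or tipped (height (world z) of block above 0.008 m or angle between block's own z axis and vertical above 0.12 rad).
It fails at once if the block is struck, so that it shoots off (linear speed of block above 0.4 m/s).
It fails at once if a bottle in the block is touched by the robot (contact force between any of the arm, the fingers and bottle_0 above 1 N or contact force between any of the arm, the fingers and bottle_1 above 1 N or contact force between any of the arm, the fingers and bottle_2 above 1 N).
It fails at once if a bottle leaves its well (distance between bottle_0 and well_0 above 0.012 m or distance between bottle_1 and well_1 above 0.012 m or distance between bottle_2 and well_2 above 0.012 m).
It fails at once if another thing on the bench (rack, timer, beaker, tube or buffer bottle) is moved more than 15 mm (distance of any of tube_rack, timer, beaker, tube, buffer from where it was at the start of the episode above 0.015 m).
It also fails if it takes over 58 s, if anything falls off the work surface, if the arm or the gripper's body presses on something with over 40 N, if the wrist force passes 120 N, or if a joint passes its speed limit or range.

ROBOT

A 6-joint arm with a two-finger parallel gripper is mounted at the origin on a cart in front of the work surface, level with it; the furniture and walls round the work are solid. World frame = base frame: x ahead of the robot, y to its left, z up, the work surface at z = 0. Lengths are in m, angles in rad, forces in N, time in s.
With the tool pointing down it reaches from about 0.35 to 0.975 m from the base axis. Payload 7.1 kg.
Tool frame: the origin (TCP) lies on the centre line of the jaws, within the pads' length; the fingertips stand 17 mm ahead of it and the grasp point (between the pads) lies 2 mm behind it; z points along the fingers, y is the line along which they close (so a half turn about z gives the same grasp; the last joint's range is limited). The gripper opens to 88 mm and grips with 3 to 60 N. Pads are 20 mm wide; open, the fingers measure 115 mm over their backs; the gripper's body (75 mm by 178 mm) begins 61 mm behind the grasp point.
Start: joints at [1.126, 0.423, 1.63, -0, 1.089, -0.019], TCP at [0.258, 0.569, 0.24] pointing down, gripper open.
Joint ranges: [-3, 3], [-0.9, 2.11], [0.09, 2.58], [-1.31, 4.45], [0.11, 2.69], [-2.54, 2.54]. Speed limits (rad/s): [2.39, 2.39, 3.01, 3.14, 3.14, 3.14].

INTERFACE

Orientations are given as a unit quaternion [x, y, z, w].
In Python, from plant import sensors, viewer, workorder gives the robot as it stands.
- The arm moves only by the tool arm_command, never from a script. Its argument "rows" is a list of rows, each a list of 2 entries, a list of its own where there are three numbers: the shift along the tool's x, y, z in cm, then the turn, a rotation vector about the tool's x, y, z in rad. A call has 1 to 5 rows; each row is the pose to reach, as a shift and turn from the pose commanded when the call began, along the tool's axes at that moment; what a row does not reach only later rows make up. A row lasts 1/8 s, in which the tool goes at most 62.5 mm and 10.7 degrees, less where a joint would pass 70% of its speed; a pose out of reach is approached as far as the arm can. A call with a gripper value outside its range is refused whole. "fingers" is the finger opening in cm, from 0 to 8.78, set as the call begins (left out, the last holds). The fingers move at their own pace and stop on an object; the grip force is fixed at half the most. Time passes only in rows, so rows that repeat a pose let the fingers close. It gives the time, the measured TCP pose, the force, the opening and the grip force at its end, in the units of the state.
- sensors.get_state(): the state, without advancing time (a new reading comes with each control period).
- viewer.read_camera(name): name is "scene" or "top" or "wrist"; returns the picture (400x640x3 uint8, red, green, blue); there is no depth.
- viewer.camera_params(name): a dict with "fx", "fy", "cx", "cy" (pixels), "cam_to_world" (4x4, takes a point from camera to world coordinates); the wrist camera has in their place "mount" (4x4, takes a point from camera to tool coordinates, whose origin is the TCP and whose axes are the flange's). Camera axes: x right, y up, looking along -z (the intrinsics and any distortion apply to the point x, -y, -z); pixel columns grow to the right and rows downward; lengths in m; the calibration is good to about 2 mm. A picture is of the moment at which its call begins: read the wrist's pose just before it. camera_params takes no time and is no camera call.
- workorder.sign_off(): hands the job in; it is judged then, once.
The state is a dict: "t": time; "q": joint angles; "joint_velocities": joint speeds; "joint_torque": joint torques, N m; "ee_pos": TCP position; "tcp_rot": TCP orientation; "wrist_force": force on the tool from outside, world axes, zero at the start; "ft_torque": the same for the moment, N m; "finger_gap": finger opening in m; "gripper_force": force on a finger pad.
Only numpy, scipy, OpenCV 4.12 (cv2) and the standard library are available. Lean on these libraries where they do the work, as an engineer would, in place of code of your own. Each camera call takes 0.05 s, during which the arm holds its last target. There are 200 camera calls.

## Working session

There is one attempt and no reset: what is moved stays moved. The work goes in short steps, Python scripts to look and compute and a tool call to move; the robot and the scene stay as the last step left them, time stands still between calls to the robot, and variables do not carry over. Pictures are saved under pics/ and viewed, at most 10 in all, crops included, and the job is handed in when it is done.

Besides the shell and the picture viewer there is one more tool, called after ">>>" by a JSON object that holds its "op" and its "data". arm_command: Moves the arm, as the interface text tells. Its arguments: {"type":"object","properties":{"rows":{"type":"array"},"fingers":{"type":"number"}},"required":["rows"]}

```bash
mkdir -p pics; ls; python3 - <<'E'
from plant import sensors, viewer
import cv2, numpy as np
print(sensors.get_state())
for n in("top","scene"):
    im=viewer.read_camera(n); cv2.imwrite(f"pics/{n}0.png",im[:,:,::-1]); p=viewer.camera_params(n); print(n,p)
print(viewer.camera_params("wrist"))
E
```

```text
pics
{'t': 0.0, 'q': array([ 1.12598369e+00,  4.23829814e-01,  1.63065083e+00, -2.04696186e-05,
        1.08861160e+00, -1.90124236e-02]), 'joint_velocities': array([ 0.00103416, -0.0021064 , -0.00235915, -0.00031875,  0.00042996,
       -0.00027287]), 'joint_torque': array([ 2.45989846e-03, -5.44618571e+01, -2.73673224e+01,  6.45485125e-02,
        2.26796960e-02, -1.15737125e-04]), 'ee_pos': array([0.25792368, 0.56873472, 0.23892395]), 'tcp_rot': array([ 2.11290708e-01,  9.77422976e-01, -7.31808752e-04, -1.63511506e-04]), 'wrist_force': array([ 0.3519393 ,  0.14842015, -0.13354053]), 'ft_torque': array([-0.03853347, -0.00719528,  0.0074038 ]), 'gripper_force': 0.0, 'finger_gap': 0.0877585828632516}
top {'fx': 446.0452264381701, 'fy': 446.0452264381701, 'cx': 313.1865654674629, 'cy': 194.6021638120145, 'cam_to_world': array([[-1.17230411e-02,  9.82978171e-01, -1.83347992e-01,
         2.85747228e-01],
       [-9.99865766e-01, -1.36224938e-02, -9.10370803e-03,
         3.19011015e-04],
       [-1.14464032e-02,  1.83216658e-01,  9.83005919e-01,
         1.45518037e+00],
       [ 0.000
[... 192 characters left out ...]
d': array([[ 0.6006241 ,  0.57748641, -0.55295582, -0.25135927],
       [-0.79952967,  0.4353161 , -0.41382629, -0.6310065 ],
       [ 0.00173151,  0.69065863,  0.72317886,  1.10996905],
       [ 0.        ,  0.        ,  0.        ,  1.        ]])}
{'fx': 327.417469097736, 'fy': 327.417469097736, 'cx': 315.2100061035961, 'cy': 196.66080731126806, 'mount': array([[ 4.26229969e-04,  9.57008598e-01,  2.90059237e-01,
         8.06341651e-02],
       [ 9.99999877e-01, -3.34103015e-04, -3.67133484e-04,
         2.20271519e-04],
       [-2.54440236e-04,  2.90059357e-01, -9.57008623e-01,
        -1.44290447e-01],
       [ 0.00000000e+00,  0.00000000e+00,  0.00000000e+00,
         1.00000000e+00]])}
```

View pics/top0.png

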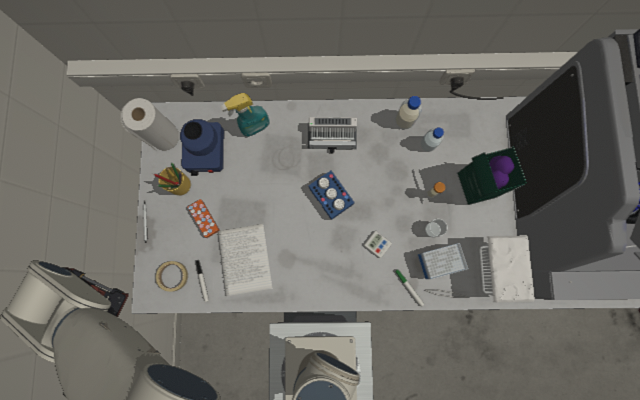

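View pics/scene0.png

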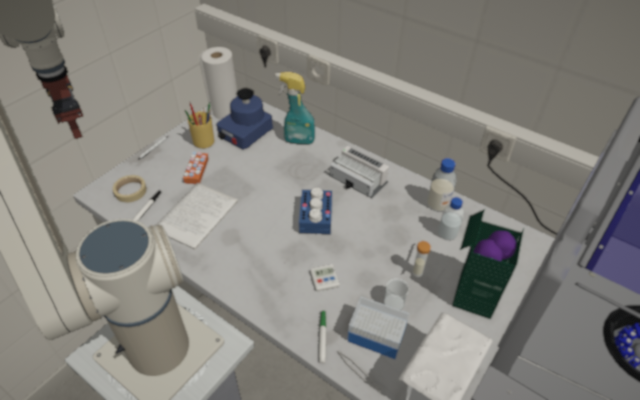

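The top view shows the block at about (331,194), askew. The chiller is at (332,133) with its nose at (331,150), and the space between them is clear. I'll crop this area and measure.

```bash
cat > h.py <<'E'
import cv2, numpy as np
from plant import sensors, viewer
from scipy.spatial.transform import Rotation as R
def cam(name, st=None):
    p=viewer.camera_params(name); K=(p["fx"],p["cx"],p["cy"])
    if name!="wrist": return K,np.array(p["cam_to_world"])
    T=np.eye(4); T[:3,:3]=R.from_quat(st["tcp_rot"]).as_matrix(); T[:3,3]=st["ee_pos"]
    return K,T@np.array(p["mount"])
def ray(c,uv,z):
    (f,cx,cy),T=c; uv=np.atleast_2d(np.float64(uv))
    d=np.c_[(uv[:,0]-cx)/f,-(uv[:,1]-cy)/f,-np.ones(len(uv))]@T[:3,:3].T
    return T[:3,3]+d*((z-T[2,3])/d[:,2])[:,None]
def proj(c,P):
    (f,cx,cy),T=c; q=(np.atleast_2d(P)-T[:3,3])@T[:3,:3]
    return np.c_[cx-f*q[:,0]/q[:,2], cy+f*q[:,1]/q[:,2]]
E
python3 - <<'E'
from h import *
im=cv2.imread("pics/top0.png")
cv2.imwrite("pics/crop0.png",cv2.resize(im[110:225,275:391],None,fx=5,fy=5,interpolation=cv2.INTER_CUBIC))
c=cam("top")
print(ray(c,[[323,183],[331,193],[339,205]],.065),ray(c,[[309,146],[355,147]],0),ray(c,[[331,151]],.011))
E
```

```text
[[ 0.58219618 -0.01850386  0.065     ]
 [ 0.54942556 -0.04335553  0.065     ]
 [ 0.51054699 -0.06784729  0.065     ]] [[ 0.72484811  0.02601545  0.        ]
 [ 0.7189749  -0.12955004  0.        ]] [[ 0.70300142 -0.04778122  0.011     ]]
```

View pics/crop0.png

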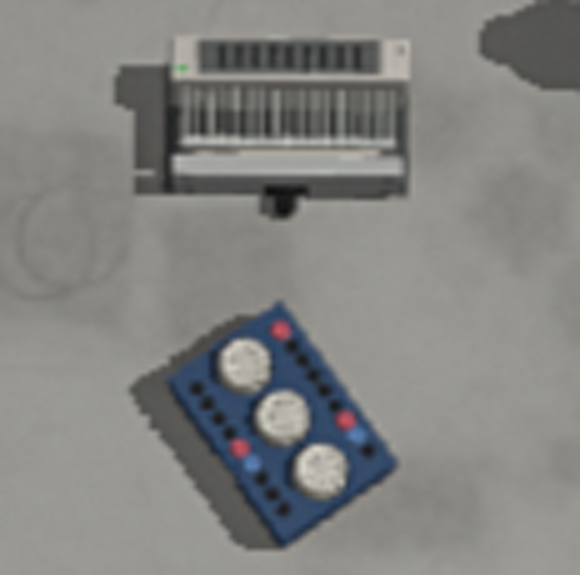

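The crop shows the block's top corners at (280,302), (398,465), (285,547) and (168,380). The plate's bottom edge runs about (170,193)–(407,196), and the nose tip is at (280,218).

```bash
python3 - <<'E'
from h import *
c=cam("top")
f=lambda a:(np.array(a,float)+.5)/5-.5+[275,110]
B=ray(c,f([[280,302],[398,465],[285,547],[168,380]]),.049)[:,:2]
# order: model corners
M=np.array([[45,65],[45,-65],[-45,-65],[-45,65]])/1000
m=B.mean(0); H=(M).T@(B-m); th=np.arctan2(H[0,1]-H[1,0],H[0,0]+H[1,1])
Rm=np.array([[np.cos(th),-np.sin(th)],[np.sin(th),np.cos(th)]])
print("block",m,th,"resid mm",(B-m-M@Rm.T)*1000)
cp=ray(c,f([[245,364],[283,417],[321,470]]),.065); print("caps",cp)
print("plate top",ray(c,f([[172,177],[405,178]]),.052)); print("plate bot",ray(c,f([[172,193],[407,196]]),0.002)); print("nose",ray(c,f([280,218]),.015))
print("fan back",ray(c,f([[172,38],[408,38]]),.07))
E
```

```text
block [ 0.54868112 -0.04410581] -0.9720027600381098 resid mm [[ 0.55692788  0.63266356]
 [-0.11895387  0.60921339]
 [-1.15742005 -0.59028361]
 [ 0.71944604 -0.65159334]]
caps [[ 0.58412281 -0.02044565  0.065     ]
 [ 0.54941674 -0.04398946  0.065     ]
 [ 0.51503048 -0.06731631  0.065     ]]
plate top [[ 0.71255047  0.02506326  0.052     ]
 [ 0.70955975 -0.12704147  0.052     ]]
plate bot [[ 0.71652373  0.02605738  0.002     ]
 [ 0.71202532 -0.13256061  0.002     ]]
nose [[ 0.69425193 -0.04616736  0.015     ]]
fan back [[ 0.80135918  0.02380259  0.07      ]
 [ 0.79889899 -0.13012421  0.07      ]]
```

```bash
cat >> h.py <<'E'
def go(xyz, yaw=0):
    """shift(cm)/turn in tool axes to reach world TCP xyz, tool down, tool y at pi/2+yaw"""
    st=sensors.get_state(); r=R.from_quat(st["tcp_rot"])
    goal=R.from_euler("z",yaw)*R.from_quat([0,1,0,0])
    print("t",round(st["t"],2),"tcp",st["ee_pos"].round(4),"F",st["wrist_force"].round(1),"gap",round(st["finger_gap"],3))
    print("shift cm",(r.inv().apply(np.array(xyz)-st["ee_pos"])*100).round(2),"turn",(r.inv()*goal).as_rotvec().round(3))
E
python3 -c "
from h import *
go([.46,-.14,.24])"
```

```text
t 0.1 tcp [0.2579 0.5688 0.239 ] F [-0.6  0.3  1.5] gap 0.088
shift cm [-4.768e+01 -5.620e+01 -3.000e-02] turn [-0.001 -0.    -0.426]
```

>>> {"op": "arm_command", "data": {"rows": [[[-49,-55.6,0],[0,0,-0.42]],[[-49,-55.6,0],[0,0,-0.42]],[[-49,-55.6,0],[0,0,-0.42]],[[-49,-55.6,0],[0,0,-0.42]],[[-49,-55.6,0],[0,0,-0.42]]], "fingers": 0}}

```text
t: 0.72
ee_pos: [0.3495, 0.2685, 0.2396]
tcp_rot: [0.003, 1.0, -0.0, 0.0]
wrist_force: [0.6, 0.1, 0.7]
finger_gap: 0.0415
gripper_force: 0.0
```

```bash
python3 -c "
from h import *
go([.46,-.14,.24])"
```

```text
t 0.72 tcp [0.3495 0.2685 0.2396] F [0.6 0.1 0.7] gap 0.041
shift cm [-1.126e+01 -4.079e+01 -4.000e-02] turn [-0.     0.    -0.005]
```

>>> {"op": "arm_command", "data": {"rows": [[[-11.3,-40.8,0],[0,0,0]],[[-11.3,-40.8,0],[0,0,0]],[[-11.3,-40.8,0],[0,0,0]],[[-11.3,-40.8,0],[0,0,0]],[[-11.3,-40.8,0],[0,0,0]]]}}

```text
t: 1.35
ee_pos: [0.4312, -0.0334, 0.2398]
tcp_rot: [0.003, 1.0, 0.0, 0.0]
wrist_force: [1.0, -0.3, -0.6]
finger_gap: 0.0007
gripper_force: 0.0
```

>>> {"op": "arm_command", "data": {"rows": [[[-2.7,-9.9,0],[0,0,0]],[[-2.7,-9.9,0],[0,0,0]],[[-2.7,-9.9,0],[0,0,0]]]}}

```text
t: 1.72
ee_pos: [0.4579, -0.1327, 0.2395]
tcp_rot: [0.005, 1.0, -0.0, 0.0]
wrist_force: [0.0, 1.2, -0.1]
finger_gap: 0.0003
gripper_force: 0.0
```

```bash
python3 - <<'E'
from h import *
st=sensors.get_state(); im=viewer.read_camera("wrist"); cv2.imwrite("pics/w0.png",im[:,:,::-1]); np.save("w0.npy",np.r_[st["ee_pos"],st["tcp_rot"]])
go([.46,-.14,.24])
E
```

```text
t 1.77 tcp [ 0.4573 -0.1313  0.2393] F [-0.1 -0.  -0.8] gap 0.001
shift cm [-0.28 -0.87 -0.07] turn [ 0.    -0.001 -0.008]
```

View pics/w0.png

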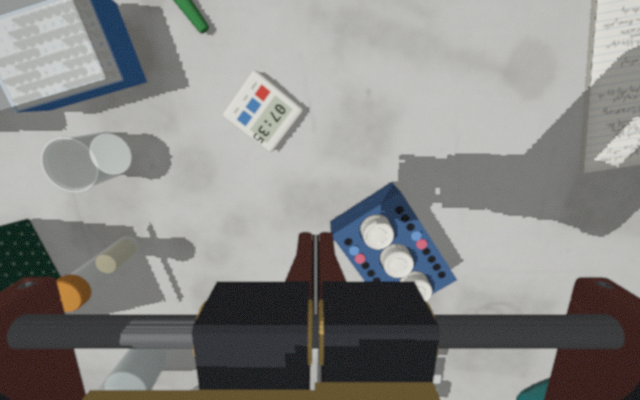

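The wrist view is inverted (up = −x). It shows the block at about (393,240), the timer at (262,110), and the gripper hiding the chiller. I'll check consistency and clearance.

```bash
python3 - <<'E'
from h import *
a=np.load("w0.npy"); c=cam("wrist",dict(ee_pos=a[:3],tcp_rot=a[3:]))
print("block near corners",ray(c,[[393,183],[331,221],[455,278]],.049),"timer",ray(c,[[258,70],[306,110],[272,152],[222,112]],.012))
th=-.973;x=np.array([np.cos(th),np.sin(th)]);y=np.array([-x[1],x[0]]);m=np.array([.5487,-.0441])
print("pred", m-.045*x-.065*y, m+.045*x-.065*y, m-.045*x+.065*y)
go([.482,-.135,.03])
E
```

```text
block near corners [[ 0.46465246 -0.05009573  0.049     ]
 [ 0.50690954 -0.1153003   0.049     ]
 [ 0.57865475  0.0283069   0.049     ]] timer [[ 0.34907489 -0.19184829  0.012     ]
 [ 0.39062591 -0.14159716  0.012     ]
 [ 0.43654926 -0.18113556  0.012     ]
 [ 0.39190119 -0.23403967  0.012     ]]
pred [ 0.46964543 -0.04348745] [ 0.52029944 -0.11787946] [0.57710056 0.02967946]
t 1.77 tcp [ 0.4573 -0.1313  0.2393] F [-0.1 -0.  -0.8] gap 0.001
shift cm [-2.5  -0.36 20.93] turn [ 0.    -0.001 -0.008]
```

>>> {"op": "arm_command", "data": {"rows": [[[-1.8,-0.9,6],[0,0,0]],[[-1.8,-0.9,12],[0,0,0]],[[-1.8,-0.9,18],[0,0,0]],[[-1.8,-0.9,20.9],[0,0,0]],[[-1.8,-0.9,20.9],[0,0,0]]]}}

```text
t: 2.4
ee_pos: [0.4735, -0.1377, 0.0289]
tcp_rot: [0.002, 1.0, 0.001, -0.003]
wrist_force: [-0.4, 0.3, 0.4]
finger_gap: 0.0001
gripper_force: 0.0
```

>>> {"op": "arm_command", "data": {"rows": [[[-1.5,1.0,0],[0,0,0]],[[-2.5,1.7,0],[0,0,0]],[[-3.3,2.3,0],[0,0,0]],[[-4.1,2.9,0],[0,0,0]],[[-4.9,3.5,0],[0,0,0]]]}}

```text
t: 3.02
ee_pos: [0.5246, -0.1053, 0.0318]
tcp_rot: [0.003, 1.0, -0.001, -0.0]
wrist_force: [-6.8, -8.6, 6.5]
finger_gap: 0.0008
gripper_force: 5.1
```

```bash
cat > look.py <<'E'
from h import *
import sys
from scipy.optimize import least_squares
def block(im,name="top",save=None,guess=None):
    """pose from bottle-cap blobs and the blue top"""
    c=cam(name); hsv=cv2.cvtColor(im,cv2.COLOR_RGB2HSV)
    blue=cv2.inRange(hsv,(104,90,40),(125,255,200))
    return c,hsv,blue
if __name__=="__main__":
    n=sys.argv[1]; cams=sys.argv[2:] or ["top"]
    for k in cams:
        im=viewer.read_camera(k); cv2.imwrite(f"pics/{k}{n}.png",im[:,:,::-1])
    go([0.5,-.1,.03])
E
sed -i '/^from scipy.opt/d;/^def block/,/return/d' look.py; python3 look.py 1 top scene
python3 - <<'E'
import cv2,numpy as np
t=cv2.imread("pics/top1.png")[110:225,275:391]; s=cv2.imread("pics/scene1.png")[130:260,270:400]
cv2.imwrite("pics/m1.png",np.hstack([cv2.resize(t,(400,400),interpolation=2),cv2.resize(s,(400,400),interpolation=2)]))
E
```

```text
t 3.12 tcp [ 0.5256 -0.1047  0.0317] F [-1.8 -1.8  0.1] gap 0.001
shift cm [2.56 0.46 0.17] turn [-0.001  0.001 -0.005]
```

View pics/m1.png

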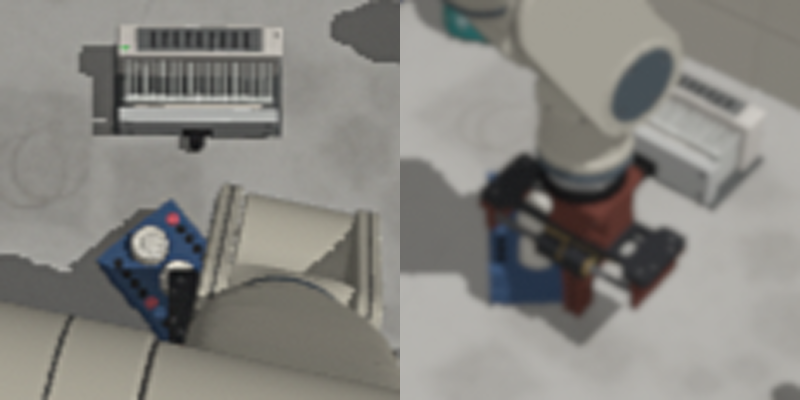

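The panels show the block moved left with little turn (left panel corners about (172,200) and (98,258)), and the arm hides the rest. I'll retreat clear, turn the open gripper to match the block and look again.

>>> {"op": "arm_command", "data": {"rows": [[[3.5,-2.5,0],[0,0,0]],[[3.5,-2.5,-6],[0,0,0]],[[3.5,-2.5,-12],[0,0,0]],[[3.5,-2.5,-17],[0,0,0]],[[5.5,2.5,-17],[0,0,0]]]}}

```text
t: 3.75
ee_pos: [0.4743, -0.0809, 0.2057]
tcp_rot: [0.005, 1.0, -0.001, 0.006]
wrist_force: [1.2, 1.0, -1.6]
finger_gap: 0.0009
gripper_force: 0.0
```

>>> {"op": "arm_command", "data": {"rows": [[[3,6,0],[0,0,0.18]],[[5,12,0],[0,0,0.36]],[[7,18,0],[0,0,0.54]],[[7,23,0],[0,0,0.72]],[[7,23,0],[0,0,0.9]]], "fingers": 8.7}}

```text
t: 4.38
ee_pos: [0.4009, 0.1534, 0.2016]
tcp_rot: [0.405, 0.914, 0.001, 0.001]
wrist_force: [-0.1, -0.5, -0.0]
finger_gap: 0.047
gripper_force: 0.0
```

```bash
python3 look.py 2
python3 - <<'E'
import cv2,numpy as np
t=cv2.imread("pics/top2.png")[110:225,275:391]
cv2.imwrite("pics/m2.png",cv2.resize(t,None,fx=5,fy=5,interpolation=2))
E
```

```text
t 4.42 tcp [0.4009 0.1549 0.2016] F [ 1.1 -0.1 -0.5] gap 0.051
shift cm [-25.65  -9.53  17.13] turn [ 0.003  0.001 -0.846]
```

View pics/m2.png

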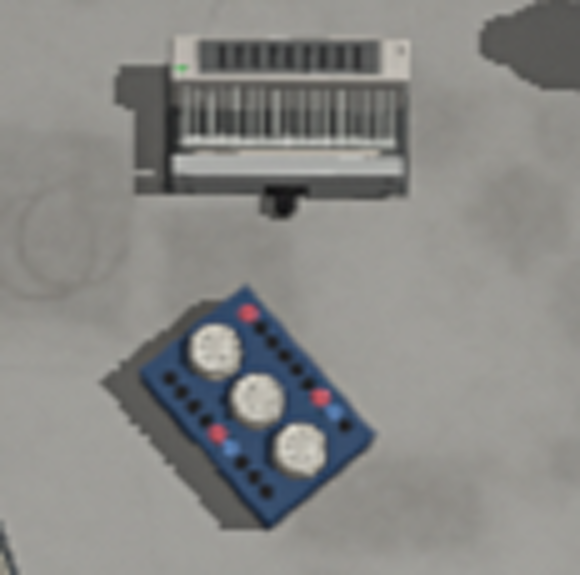

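Clear view: block corners are at (246,287), (375,435), (269,528) and (141,372), with caps at (215,349), (258,399) and (301,449).

```bash
cat >> h.py <<'E'
def pose(corners,caps,off=(275,110),k=5):
    c=cam("top"); f=lambda a:(np.array(a,float)+.5)/k-.5+np.array(off)
    B=np.r_[ray(c,f(corners),.049),ray(c,f(caps),.065)][:,:2]
    M=np.array([[45,65],[45,-65],[-45,-65],[-45,65],[0,42],[0,0],[0,-42]])/1000
    m=B.mean(0); H=M.T@(B-m); th=np.arctan2(H[0,1]-H[1,0],H[0,0]+H[1,1])
    print("block",m.round(4),"th",th.round(4)); return m,th
def W(m,th,p): return (np.array(m)+R.from_euler("z",th).as_matrix()[:2,:2]@np.array(p)).round(4)
E
python3 - <<'E'
from h import *
m,th=pose([[246,287],[375,435],[269,528],[141,372]],[[215,349],[258,399],[301,449]])
for d in(-.09,-.055): p=W(m,th,[d,0]);print(d,p); go([*p,.031],th)
go([*W(m,th,[-.09,0]),.2],th)
E
```

```text
block [ 0.5609 -0.0283] th -0.8879
-0.09 [0.5042 0.0415]
t 4.42 tcp [0.4009 0.1549 0.2016] F [ 1.1 -0.1 -0.5] gap 0.051
shift cm [-15.34   0.17  17.06] turn [ 0.003 -0.     0.042]
-0.055 [0.5262 0.0144]
t 4.42 tcp [0.4009 0.1549 0.2016] F [ 1.1 -0.1 -0.5] gap 0.051
shift cm [-18.82   0.02  17.05] turn [ 0.003 -0.     0.042]
t 4.42 tcp [0.4009 0.1549 0.2016] F [ 1.1 -0.1 -0.5] gap 0.051
shift cm [-15.33   0.21   0.16] turn [ 0.003 -0.     0.042]
```

>>> {"op": "arm_command", "data": {"rows": [[[-6,0.2,0],[0,0,0.042]],[[-12,0.2,0],[0,0,0.042]],[[-14.8,0.2,4],[0,0,0.042]],[[-14.8,0.2,10],[0,0,0.042]],[[-14.8,0.2,16],[0,0,0.042]]]}}

```text
t: 5.05
ee_pos: [0.5036, 0.0423, 0.04]
tcp_rot: [0.422, 0.906, 0.001, 0.001]
wrist_force: [0.6, 0.3, -0.6]
finger_gap: 0.087
gripper_force: 0.0
```

```bash
python3 -c "
from h import *
go([.5262,.0144,.031],-.888)"
```

```text
t 5.05 tcp [0.5036 0.0423 0.04  ] F [ 0.6  0.3 -0.6] gap 0.087
shift cm [-3.58 -0.07  0.91] turn [0.002 0.002 0.016]
```

>>> {"op": "arm_command", "data": {"rows": [[[-1,0,0.9],[0,0,0]],[[-2,0,0.9],[0,0,0]],[[-2.8,0,0.9],[0,0,0]],[[-3.4,0,0.9],[0,0,0]],[[-3.8,0,0.9],[0,0,0]]]}}

```text
t: 5.68
ee_pos: [0.527, 0.014, 0.033]
tcp_rot: [0.423, 0.906, 0.0, -0.0]
wrist_force: [-4.7, 6.2, 5.8]
finger_gap: 0.0869
gripper_force: 4.1
```

>>> {"op": "arm_command", "data": {"rows": [[[-0.6,-0.5,0],[0,0,-0.1]],[[-1.3,-1.0,0],[0,0,-0.2]],[[-2.0,-1.4,0],[0,0,-0.3]],[[-2.7,-1.7,0],[0,0,-0.4]],[[-3.5,-1.9,0],[0,0,-0.5]]]}}

```text
t: 6.3
ee_pos: [0.5317, -0.0249, 0.0321]
tcp_rot: [0.184, 0.983, -0.0, -0.003]
wrist_force: [-9.5, 3.9, 8.4]
finger_gap: 0.087
gripper_force: 4.8
```

```bash
python3 look.py 3 top scene
python3 - <<'E'
import cv2,numpy as np
t=cv2.imread("pics/top3.png")[110:225,275:391]; s=cv2.imread("pics/scene3.png")[130:260,270:400]
cv2.imwrite("pics/m3.png",np.hstack([cv2.resize(t,(400,400),interpolation=2),cv2.resize(s,(400,400),interpolation=2)]))
E
```

```text
t 6.4 tcp [ 0.5331 -0.0256  0.0321] F [-4.6 -2.2  0.7] gap 0.087
shift cm [ 0.38 -8.13  0.22] turn [-0.    -0.003 -0.372]
```

View pics/m3.png

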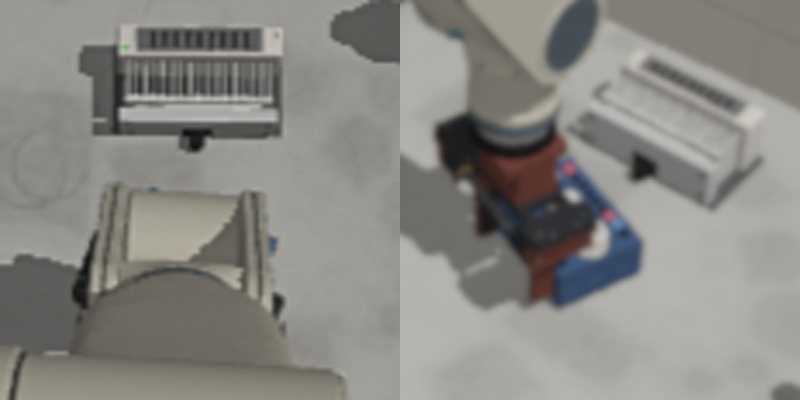

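The fingers are seated against the rear long face and the block is turning with the gripper. I'll continue the turn.

>>> {"op": "arm_command", "data": {"rows": [[[-0.6,-0.5,0],[0,0,-0.1]],[[-1.3,-1.0,0],[0,0,-0.2]],[[-1.9,-1.3,0],[0,0,-0.28]],[[-2.4,-1.5,0],[0,0,-0.35]],[[-2.4,-1.5,0],[0,0,-0.35]]]}}

```text
t: 7.02
ee_pos: [0.5502, -0.0483, 0.032]
tcp_rot: [0.011, 1.0, -0.0, -0.001]
wrist_force: [-4.0, -1.8, 1.1]
finger_gap: 0.087
gripper_force: 2.2
```

```bash
python3 -c "
from h import *
go([.45,.15,.2],0)"
```

```text
t 7.03 tcp [ 0.5502 -0.0483  0.032 ] F [-4.  -1.8  1.1] gap 0.087
shift cm [ 10.52  19.6  -16.78] turn [-0.    -0.003 -0.023]
```

>>> {"op": "arm_command", "data": {"rows": [[[3,0,0],[0,0,0]],[[6,0,0],[0,0,0]],[[8,3,-5],[0,0,0]],[[9,8,-9],[0,0,0]],[[9,14,-9],[0,0,0]]]}}

```text
t: 7.65
ee_pos: [0.4665, 0.0952, 0.1251]
tcp_rot: [0.013, 1.0, 0.001, 0.003]
wrist_force: [0.7, -0.1, -0.3]
finger_gap: 0.087
gripper_force: 0.0
```

>>> {"op": "arm_command", "data": {"rows": [[[0,6,0],[0,0,0]],[[0,8,0],[0,0,0]],[[0,8,0],[0,0,0]]]}}

```text
t: 8.02
ee_pos: [0.467, 0.1755, 0.1223]
tcp_rot: [0.01, 1.0, 0.0, 0.001]
wrist_force: [0.1, -0.8, 0.5]
finger_gap: 0.0872
gripper_force: 0.0
```

```bash
python3 look.py 4
python3 - <<'E'
import cv2,numpy as np
t=cv2.imread("pics/top4.png")[120:210,290:376]
cv2.imwrite("pics/m4.png",cv2.resize(t,None,fx=6,fy=6,interpolation=2))
E
```

```text
t 8.07 tcp [0.4668 0.1744 0.1221] F [-0.8 -0.4 -0.8] gap 0.087
shift cm [ -3.9  -27.37   9.21] turn [ 0.     0.001 -0.021]
```

View pics/m4.png

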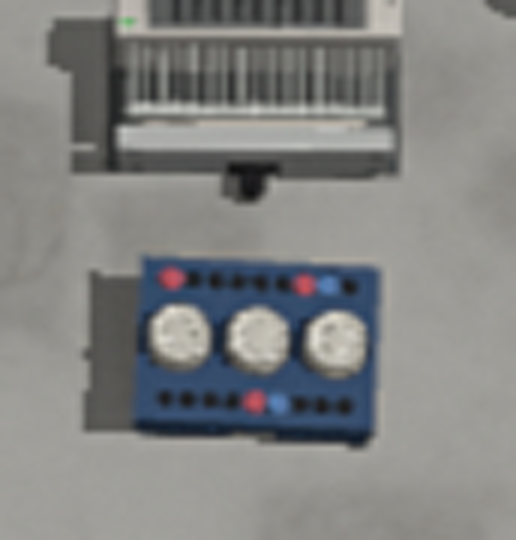

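The block is now nearly square. Corners are at (142,257), (379,269), (374,436) and (137,428), caps at (181,336), (258,340) and (336,344), the plate's top front edge at (116,148)–(394,150), and the nose tip near (251,200).

```bash
python3 - <<'E'
from h import *
m,th=pose([[142,257],[379,269],[374,436],[137,428]],[[181,336],[258,340],[336,344]],(290,120),6)
c=cam("top"); f=lambda a:(np.array(a,float)+.5)/6-.5+[290,120]
cp=ray(c,f([[181,336],[258,340],[336,344]]),.065);print(cp, "cap th",np.arctan2(cp[0,1]-cp[2,1],cp[0,0]-cp[2,0])-np.pi/2)
print("plate",ray(c,f([[116,148],[394,150]]),.052),"nose",ray(c,f([[251,200]]),.011))
# sub-pixel edge of light strip bottom: fit over columns
im=cv2.imread("pics/top4.png",0).astype(float)
us=np.arange(312,354); vs=[]
for u in us:
    g=np.diff(im[140:150,u]); k=g[:].argmin(); s=-np.clip(g[max(k-1,0):k+2],None,0); vs.append(140.5+((np.arange(max(k-1,0),max(k-1,0)+len(s)))*s).sum()/s.sum())
p=ray(c,np.c_[us,vs],.052); q=np.polyfit(p[:,1],p[:,0],1); print("edge x=",q, "x at -.05",np.polyval(q,-.05),"yaw",-np.arctan(q[0]),"sd",np.std(p[:,0]-np.polyval(q,p[:,1])))
row=im[143:146,300:366].mean(0); print(row.astype(int))
E
```

```text
block [ 0.6037 -0.0498] th -0.0561
[[ 0.60656508 -0.00850342  0.065     ]
 [ 0.60379365 -0.04944586  0.065     ]
 [ 0.60101803 -0.09086916  0.065     ]] cap th -0.06724499750363844
plate [[ 0.71510154  0.02531024  0.052     ]
 [ 0.71166758 -0.12596101  0.052     ]] nose [[ 0.69632805 -0.04904987  0.011     ]]
edge x= [0.01864237 0.713457  ] x at -.05 0.7125248863737241 yaw -0.018640208321561096 sd 0.00014373639758022023
[141 134 108 108 112 106  88  74  45  90 137 136 138 141 145 145 145 144
 144 145 145 146 145 146 146 147 148 147 149 149 149 150 150 149 150 151
 151 150 151 152 153 150 147 147 146 147 147 148 148 149 149 148 147 149
 148 125 107 150 151 149 148 148 148 148 148 149]
```

```bash
python3 -c "
from h import *
go([.515,-.0466,.031],-.0186)"
```

```text
t 8.07 tcp [0.4668 0.1744 0.1221] F [-0.8 -0.4 -0.8] gap 0.087
shift cm [ -5.28 -22.     9.11] turn [ 0.     0.001 -0.003]
```

>>> {"op": "arm_command", "data": {"rows": [[[0,-6,0],[0,0,0]],[[0,-12,0],[0,0,0]],[[0,-18,0],[0,0,0]],[[-2,-22,3],[0,0,0]],[[-3.8,-22,8.5],[0,0,0]]]}}

```text
t: 8.7
ee_pos: [0.502, -0.0512, 0.0378]
tcp_rot: [0.015, 1.0, -0.0, 0.003]
wrist_force: [0.9, 0.8, 0.4]
finger_gap: 0.087
gripper_force: 0.0
```

```bash
python3 -c "
from h import *
go([.5275,-.0469,.031],-.0186);go([.6125,-.0484,.031],-.0186)"
```

```text
t 8.7 tcp [ 0.502  -0.0512  0.0378] F [0.9 0.8 0.4] gap 0.087
shift cm [-2.54  0.51  0.69] turn [-0.001  0.006 -0.01 ]
t 8.7 tcp [ 0.502  -0.0512  0.0378] F [0.9 0.8 0.4] gap 0.087
shift cm [-11.04   0.61   0.75] turn [-0.001  0.006 -0.01 ]
```

>>> {"op": "arm_command", "data": {"rows": [[[-1.5,0.4,0.6],[0,0,0]],[[-3,0.4,0.6],[0,0,0]],[[-4,0.4,0.6],[0,0,0]],[[-5,0.4,0.6],[0,0,0]],[[-6,0.4,0.6],[0,0,0]]]}}

```text
t: 9.32
ee_pos: [0.5575, -0.0438, 0.0315]
tcp_rot: [0.011, 1.0, 0.0, -0.003]
wrist_force: [-13.0, -0.2, 8.2]
finger_gap: 0.0873
gripper_force: 6.3
```

```bash
python3 -c "
from h import *
go([.6125,-.0484,.031],-.0186)"; python3 look.py 5 top scene
python3 - <<'E'
import cv2,numpy as np
t=cv2.imread("pics/top5.png")[120:220,280:380]; s=cv2.imread("pics/scene5.png")[130:230,290:390]
cv2.imwrite("pics/m5.png",np.hstack([cv2.resize(t,(400,400),interpolation=2),cv2.resize(s,(400,400),interpolation=2)]))
E
```

```text
t 9.32 tcp [ 0.5575 -0.0438  0.0315] F [-13.   -0.2   8.2] gap 0.087
shift cm [-5.51 -0.33  0.03] turn [ 0.    -0.005 -0.004]
t 9.43 tcp [ 0.5591 -0.0438  0.0314] F [-3.4 -0.1  2.1] gap 0.087
shift cm [ 5.78 -5.75  0.16] turn [ 0.    -0.002 -0.023]
```

View pics/m5.png

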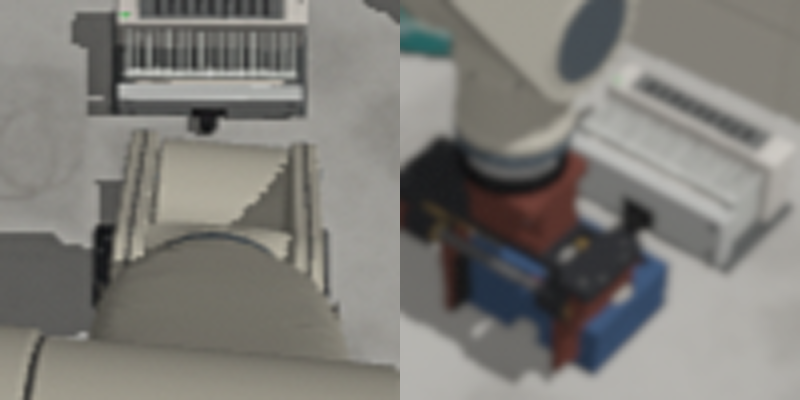

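Both fingers bear on the rear face and the notch is heading for the nose. I'll push on.

>>> {"op": "arm_command", "data": {"rows": [[[-1,0,0],[0,0,0]],[[-2,0,0],[0,0,0]],[[-3,0,0],[0,0,0]],[[-3.8,0,0],[0,0,0]],[[-4.4,0,0],[0,0,0]]]}}

```text
t: 10.05
ee_pos: [0.6012, -0.0447, 0.031]
tcp_rot: [0.011, 1.0, 0.0, -0.003]
wrist_force: [-10.6, -0.2, 6.9]
finger_gap: 0.0871
gripper_force: 5.4
```

>>> {"op": "arm_command", "data": {"rows": [[[-0.3,0,0],[0,0,0]],[[-0.6,0,0],[0,0,0]],[[-0.8,0,0],[0,0,0]],[[-1.0,0,0],[0,0,0]],[[-1.0,0,0],[0,0,0]]]}}

```text
t: 10.68
ee_pos: [0.6114, -0.0449, 0.031]
tcp_rot: [0.011, 1.0, 0.0, -0.002]
wrist_force: [-8.5, 0.5, 4.6]
finger_gap: 0.0867
gripper_force: 4.1
```

```bash
python3 -c "
from h import *
go([.6125,-.0484,.031],-.0186)"
```

```text
t 10.68 tcp [ 0.6114 -0.0449  0.031 ] F [-8.5  0.5  4.6] gap 0.087
shift cm [-0.12 -0.35  0.  ] turn [ 0.    -0.005 -0.004]
```

>>> {"op": "arm_command", "data": {"rows": [[[-0.1,0,0],[0,0,0]],[[-0.2,0,0],[0,0,0]],[[-0.3,0,0],[0,0,0]],[[-0.3,0,0],[0,0,0]]]}}

```text
t: 11.18
ee_pos: [0.6141, -0.045, 0.031]
tcp_rot: [0.011, 1.0, 0.0, -0.003]
wrist_force: [-8.7, 1.2, 5.0]
finger_gap: 0.087
gripper_force: 4.4
```

>>> {"op": "arm_command", "data": {"rows": [[[-0.1,0,0],[0,0,0]],[[-0.2,0,0],[0,0,0]],[[-0.2,0,0],[0,0,0]]]}}

```text
t: 11.55
ee_pos: [0.6141, -0.0449, 0.031]
tcp_rot: [0.011, 1.0, 0.0, -0.005]
wrist_force: [-15.6, 0.7, 12.0]
finger_gap: 0.0871
gripper_force: 7.7
```

It has stopped at x ≈ 0.614 with the force rising, so it has reached the plate. I'll press a little more to seat it, then withdraw and look.

>>> {"op": "arm_command", "data": {"rows": [[[-0.15,0,0],[0,0,0]],[[-0.3,0,0],[0,0,0]],[[-0.4,0,0],[0,0,0]],[[-0.4,0,0],[0,0,0]]]}}

```text
t: 12.05
ee_pos: [0.6141, -0.0449, 0.0309]
tcp_rot: [0.011, 1.0, 0.0, -0.009]
wrist_force: [-28.9, 0.6, 24.0]
finger_gap: 0.0873
gripper_force: 14.2
```

>>> {"op": "arm_command", "data": {"rows": [[[1.5,0,0],[0,0,0]],[[4,0,0],[0,0,0]],[[8,0,0],[0,0,0]],[[12,3,-6],[0,0,0]],[[12,9,-9],[0,0,0]]]}}

```text
t: 12.68
ee_pos: [0.5046, 0.0333, 0.1135]
tcp_rot: [0.013, 1.0, -0.0, -0.0]
wrist_force: [2.1, 0.6, -0.0]
finger_gap: 0.087
gripper_force: 0.0
```

>>> {"op": "arm_command", "data": {"rows": [[[0,6,0],[0,0,0]],[[0,12,0],[0,0,0]],[[0,14,0],[0,0,0]],[[0,14,0],[0,0,0]]]}}

```text
t: 13.18
ee_pos: [0.5095, 0.1745, 0.1124]
tcp_rot: [0.01, 1.0, 0.0, 0.0]
wrist_force: [-0.5, -0.6, -0.7]
finger_gap: 0.0872
gripper_force: 0.0
```

```bash
python3 look.py 6
python3 - <<'E'
import cv2,numpy as np
t=cv2.imread("pics/top6.png")[115:200,290:376]
cv2.imwrite("pics/m6.png",cv2.resize(t,None,fx=6,fy=6,interpolation=2))
E
```

```text
t 13.22 tcp [0.5092 0.1733 0.1121] F [-0.  -0.7 -0.6] gap 0.087
shift cm [  0.33 -27.34   8.22] turn [-0.     0.    -0.022]
```

View pics/m6.png

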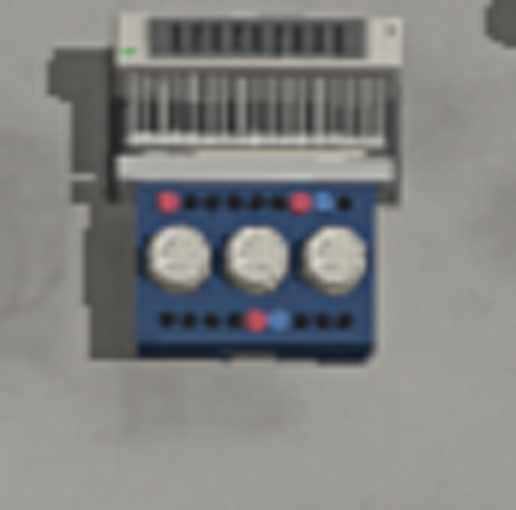

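The block is flush and centred on the plate, with block mid column about 256 against plate mid about 255. I'll check the numbers.

```bash
python3 - <<'E'
from h import *
c=cam("top"); f=lambda a:(np.array(a,float)+.5)/6-.5+[290,115]
cp=ray(c,f([[179,258],[256,259],[334,260]]),.065);e=ray(c,f([[137,182],[376,183],[375,346],[137,345]]),.049)
print(cp,"cap th",np.arctan2(cp[0,1]-cp[2,1],cp[0,0]-cp[2,0])-np.pi/2);print(e)
m=cp[1,:2]-[.7125,-.0503]; a=-.0186; print("rel",m@[np.cos(a),np.sin(a)],m@[-np.sin(a),np.cos(a)])
E
```

```text
[[ 0.66600168 -0.00828727  0.065     ]
 [ 0.66483397 -0.04957524  0.065     ]
 [ 0.66365927 -0.09136503  0.065     ]] cap th -0.028187881102178958
[[ 0.71357632  0.01392259  0.049     ]
 [ 0.71102852 -0.11637895  0.049     ]
 [ 0.61980764 -0.11330786  0.049     ]
 [ 0.62221628  0.01496485  0.049     ]]
rel -0.04767126352790436 -0.00016190503388423646
```

```bash
python3 -c "
from plant import workorder
print(workorder.sign_off())"
```

```text
the job is handed in; nothing more can be done
None
```

The block was walked round and pushed home flush against the cold plate, about square and centred to within a millimetre by camera, with all three bottles still in their wells; the job is handed in, and the sign-off returned no verdict.

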